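# Feel out the round pot in the colour box and set it in the lid's ring

## Robot

A 7-joint arm with a two-finger parallel gripper is mounted at the origin on the work surface. World frame = base frame: x ahead of the robot, y to its left, z up, the work surface at z = 0. Lengths are in mm, angles in degrees, forces in N, time in s.
With the tool pointing down it reaches from about 425 to 925 mm from the base axis. Payload 6.8 kg.
Tool frame: the origin (TCP) lies midway between the tips of the shut fingers; the grasp point (between the pads) lies 19 mm behind it; z points along the fingers, y is the line along which they close (so a half turn about z gives the same grasp; the last joint's range is limited). The gripper opens to 88 mm and grips with 3 to 60 N. Pads are 20 mm wide; open, the fingers measure 115 mm over their backs; the gripper's body (75 mm by 178 mm) begins 61 mm behind the grasp point.
Start: joints at [-72.256, 27.33, 1.283, 89.118, -0.659, 63.558, -4.761], TCP at [273.88, 616.958, 222.664] pointing down, gripper open.
Joint ranges: [-169.35, 169.35], [-19.33, 120.38], [-80.79, 83.38], [13.8, 139.57], [-78.32, 258.32], [9.67, 109.79], [-169.56, 169.56]. Speed limits (degrees/s): [136.94, 136.94, 180, 180, 180, 180, 180].

## Interface

Orientations are given as [roll, pitch, yaw] about the fixed x, y, z axes, in that order (R = Rz(yaw) Ry(pitch) Rx(roll)).
In Python, from plant import env gives the robot as it stands. The module is installed in compiled form; this text tells all that it offers.
- The arm moves only by the shell command python3 -m jog 'ROWS' [FORCE]. ROWS is JSON, a list that holds one entry, the list of rows, each a list of 7 numbers: the turn, a rotation vector about the tool's x, y, z in degrees, then the shift along the tool's x, y, z in mm, then the opening, from 0 (shut) to 1 (fully open). In form: [[[ax, ay, az, tx, ty, tz, gripper], ...]]. A call has 1 to 10 rows; each row shifts and turns the commanded pose from where the row before left it, along the tool's axes as they then stand; what a row does not reach is not made up. A row lasts 1/10 s, in which the tool goes at most 50 mm and 8.59 degrees, less where a joint would pass 70% of its speed; a pose out of reach is approached as far as the arm can. A call with a gripper value outside its range is refused whole. The fingers move at their own pace and stop on an object; FORCE is the grip in N (left out, the last holds). Time passes only in rows, so rows that do not move let the fingers close. It gives the time, the measured TCP pose, the force, the opening and the grip force at its end, in the units of the state.
- env.state(): the state, without advancing time (a new reading comes with each control period).
- env.camera(name): name is "scene" or "top"; returns a dict with "frame" (384x512x3 uint8, blue, green, red), "z_map" (384x512 float32, mm along the optical axis (not along the pixel's ray), 0 where there is no reading), "fx", "fy", "cx", "cy" (pixels), "world_to_cam" (4x4, takes a point from world to camera coordinates). Camera axes: x right, y down, z forward; pixel columns grow to the right and rows downward; lengths in mm; the calibration is good to about 2 mm. A picture is of the moment at which its call begins.
- env.job_done(): hands the job in; it is judged then, once.
Trained networks look in the newest picture that a camera, given by its name, has taken for a name from the list of things; names that differ only in an ending like _2 or _b are one class to them, and where a whole thing is asked for, a point or a joint stands for the part that bears it (a point fixed in the world has none). Each returns a list of dicts, best first, with "p" (0 to 1); they miss things now and then, are a little off and sometimes report something else, mostly with a low value. They report only what shows in the picture. A call takes as long as a camera call. They do not tell look-alikes from the thing itself.
- env.regions_of(camera, name): "pixels" (384x512 bool, what is visible of it) and "extent" ([left, top, right, bottom] in pixels, round what is visible of it).
The state is a dict: "t": time; "q": joint angles; "dq": joint speeds; "joint_efforts": joint torques, N m; "ee_pos": TCP position; "eef_rot": TCP orientation; "force": force on the tool from outside, world axes, zero at the start; "moment": the same for the moment, N m; "gripper_width": finger opening in mm; "finger_force": force on a finger pad.
Only numpy, scipy, OpenCV 4.12 (cv2) and the standard library are available. Lean on these libraries where they do the work, as an engineer would, in place of code of your own. Each camera call takes 0.05 s, during which the arm holds its last target. There are 200 camera calls.

## Task

Open the colour box by its handle and feel in the three bays along its back, under the lid, for the round-bottomed pot, twice as tall as the two low dishes there; bring it out and stand it on the cork mat, leaving the dishes in the box. Then shut the lid gently, take the pot again and set it upright in the brass ring on top of the lid, so that it sits level and centred. Do not knock the pot hard or disturb the bottles, jar and hammer.

Things in the scene. Friction and masses are not known exactly. Their poses are not given: they have to be found in the camera images.
- box: Dark wooden box, fixed, outer 186 (x) x 326 (y) x 64 mm high, walls and floor 8 mm, lid hinged on its far (+x) top edge. Origin: centre of underside; x away from its front, y left, z up. Along the back wall are three bays 88 mm apart, parted by 6 mm high ribs; each holds one thing in unknown order: pot, two low dishes. Even open, the lid leans over them; the front half is empty.
- bay_right (a point): Middle of the right (-y) bay, on the inner floor (8 mm above the box's underside, 43 mm before the inside of the back wall). Each thing stands within 4 mm of its bay's middle in x and y. Axes as the box's.
- bay_middle (a point): Middle of the middle bay, on the inner floor, as above.
- bay_left (a point): Middle of the left (+y) bay, on the inner floor, as above.
- lid (a joint): Hinge of the wooden lid, rad: 0 = shut flat on the box (as it starts), larger = more open, stop at 1.25 (leaning over the back bays). Its stiff hinge keeps it wherever it is left; 2 to 5 N at the handle opens or shuts it.
- lid_hinge (a point): On the hinge line, mid-width: 93 mm behind the box's centre, 64 mm above its underside. The hinge line runs along the box's y; the lid's underside lies in its plane.
- lid_handle (a point): Centre of the grip of the lid's brass T-handle: a round bar 12 mm thick and 30 mm long, along the box's y, on a 10 mm stem, 28 mm above the lid's outer face and 168 mm from the hinge line, mid-width. Pinched by its two ends it can turn in the fingers as the lid swings. The lid is 186 x 326 mm and 8 mm thick; shut, its top is 72 mm above the table.
- ring_seat (a point): Centre of the brass ring fixed on the lid's outer face, at the ring's upper rim: 95 mm from the hinge line, mid-width. The ring is 60 mm across outside, 40 mm inside, 14 mm high. Its z axis is the lid's outward normal (up when shut). With the pot seated, the pot's origin is about 6 to 7 mm below this point.
- pot: White porcelain pot with flat steel cap, closed, 48 mm high, 54 mm across, about 160 g. Half-ball below (radius 27 mm) with a 22 mm wide flat underneath on which it stands, straight round side from 25 to 40 mm height, cap 49 mm across from 40 to 48 mm. Origin: centre of its underside, z up its axis. Starts upright, hidden in one of the three bays.
- dish_a: Low flat white porcelain dish with the same steel cap as the pot, closed, 54 mm across, 24 mm high, 110 g, in one of the bays. Two alike. Origin: centre of its underside.
- dish_b: Low flat white porcelain dish with the same steel cap as the pot, closed, 54 mm across, 24 mm high, 110 g, in one of the bays. Two alike. Origin: centre of its underside.
- mat: Square cork mat fixed on the table to the right of the box, 140 x 140 x 6 mm. Origin: centre of its underside; its top is 6 mm higher.
- bottle_a: Bystander: small amber bottle with blue cap, 32 mm across, 75 mm high, beyond the mat. Origin under its centre.
- bottle_b: Bystander: small amber bottle with label and blue cap, 32 mm across, 75 mm high, beyond the mat. Origin under its centre.
- jar: Bystander: low glass jar with dark lid, 54 mm across, 45 mm high, beyond the mat to the right. Origin under its centre.
- hammer: Bystander: hammer lying left of the box, roughly along x. Origin under its middle.
Not all that is in view belongs to the job. Of the things like the mat, leave any that is red; of the rest the smaller one is meant.

How it is judged:
By the outcome, as a careful person would: the job done as asked, in the order asked, and still so for the second after the job is handed in, with the robot touching nothing.
It also fails if it takes over 72 s, if anything falls off the work surface, if the arm or the gripper's body presses on something with over 40 N, if the wrist force passes 120 N, or if a joint passes its speed limit or range.

## Working session

There is one attempt and no reset: what is moved stays moved. The work goes in short steps, Python scripts to look and compute and a shell command to move; the robot and the scene stay as the last step left them, time stands still between calls to the robot, and variables do not carry over. Pictures are saved under pics/ and viewed, at most 10 in all, crops included, and the job is handed in when it is done.

```bash
mkdir -p pics; cat > h.py <<'E'
import numpy as np, cv2
from plant import env
from scipy.spatial.transform import Rotation as R
def cloud(c):
    z=c["z_map"]; v,u=np.indices(z.shape)
    P=np.stack([(u-c["cx"])/c["fx"]*z,(v-c["cy"])/c["fy"]*z,z],-1)
    T=np.linalg.inv(c["world_to_cam"]); W=P@T[:3,:3].T+T[:3,3]; W[z==0]=np.nan
    return W
def st():
    s=env.state(); print({k:np.round(s[k],2).tolist() for k in("t","q","ee_pos","eef_rot","force","gripper_width","finger_force")}); return s
E
cat > a.py <<'E'
from h import *
st()
ims=[]
for n in("top","scene"):
    c=env.camera(n); W=cloud(c); ims.append(c["frame"]); print(n,np.round(c["world_to_cam"],3).tolist(),c["fx"],c["cx"],c["cy"])
    np.save(n+".npy",W); cv2.imwrite(n+".png",c["frame"])
    for o in("box","lid_handle","ring_seat","mat","bottle_a","jar","hammer","pot"):
        for d in env.regions_of(n,o)[:4]:
            m=d["pixels"]; p=W[m]; p=p[~np.isnan(p[:,0])]
            if len(p): print(o,round(d["p"],2),d["extent"],len(p),"med",np.round(np.median(p,0)),"lo",np.round(np.percentile(p,2,axis=0)),"hi",np.round(np.percentile(p,98,axis=0)),"rgb",c["frame"][m].mean(0)[::-1].round())
cv2.imwrite("pics/1.png",cv2.resize(np.vstack(ims),(400,600)) if 0 else np.hstack([cv2.resize(i,(400,300)) for i in ims]))
cv2.imwrite("pics/top.png",cv2.resize(ims[0],(800,600)))
cv2.imwrite("pics/scene.png",cv2.resize(ims[1],(800,600)))
E
python3 a.py
```

```text
{'t': 0.0, 'q': [-72.25, 27.37, 1.28, 89.18, -0.66, 63.56, -4.76], 'ee_pos': [273.69, 616.37, 221.71], 'eef_rot': [-179.9, 0.01, 156.06], 'force': [-0.74, 1.19, -0.2], 'gripper_width': 87.77, 'finger_force': 0.0}
top [[-0.025, -1.0, -0.002, 8.283], [-0.992, 0.025, -0.124, 506.234], [0.124, -0.002, -0.992, 1272.895], [0.0, 0.0, 0.0, 1.0]] 428.0189208096974 256.6855745352372 190.76903194734987
box 0.57 [165.4, 128.3, 278.9, 201.6] 7103 med [584. 103.  72.] lo [493. -53.  17.] hi [682. 259.  86.] rgb [79. 51. 35.]
box 0.42 [87.4, 139.0, 120.5, 220.1] 886 med [586. 461.  24.] lo [438. 423.  -1.] hi [679. 519.  30.] rgb [171. 143. 118.]
lid_handle 0.7 [160.5, 131.8, 277.2, 197.6] 6722 med [588. 102.  72.] lo [498. -53.  67.] hi [680. 258.  86.] rgb [79. 51. 35.]
ring_seat 0.8 [160.5, 127.1, 274.5, 198.1] 6669 med [587. 103.  72.] lo [497. -52.  67.] hi [679. 258.  86.] rgb [79. 51. 35.]
mat 0.8 [165.0, 224.2, 217.2, 278.5] 2150 med [333. 201.   6.] lo [263. 130.  -1.] hi [403. 273.  11.] rgb [177.  48.  46.]
mat 0.68 [320.1, 150.8, 364.6, 198.4] 2015 med [ 556. -276.    6.] lo [ 488. -344
[... 2007 characters left out ...]
 -108.    7.] rgb [192. 153. 112.]
mat 0.25 [200.4, 302.2, 216.5, 326.2] 319 med [ 729. -301.   42.] lo [ 687. -312.   -3.] hi [ 738. -283.   73.] rgb [126. 102.  90.]
bottle_a 0.83 [233.3, 284.5, 244.7, 309.0] 258 med [ 736. -222.   42.] lo [ 721. -231.    7.] hi [ 744. -204.   73.] rgb [113.  77.  55.]
bottle_a 0.82 [198.4, 300.7, 216.0, 327.2] 312 med [ 729. -301.   41.] lo [ 712. -312.   -1.] hi [ 738. -284.   73.] rgb [126. 102.  91.]
jar 0.97 [132.6, 314.4, 158.8, 342.8] 582 med [ 666. -422.   40.] lo [ 637. -444.    4.] hi [ 681. -398.   44.] rgb [95. 90. 76.]
hammer 0.73 [327.9, 153.6, 400.7, 191.8] 661 med [585. 454.  17.] lo [444. 419.  -3.] hi [688. 518.  25.] rgb [164. 139. 112.]
```

View pics/top.png

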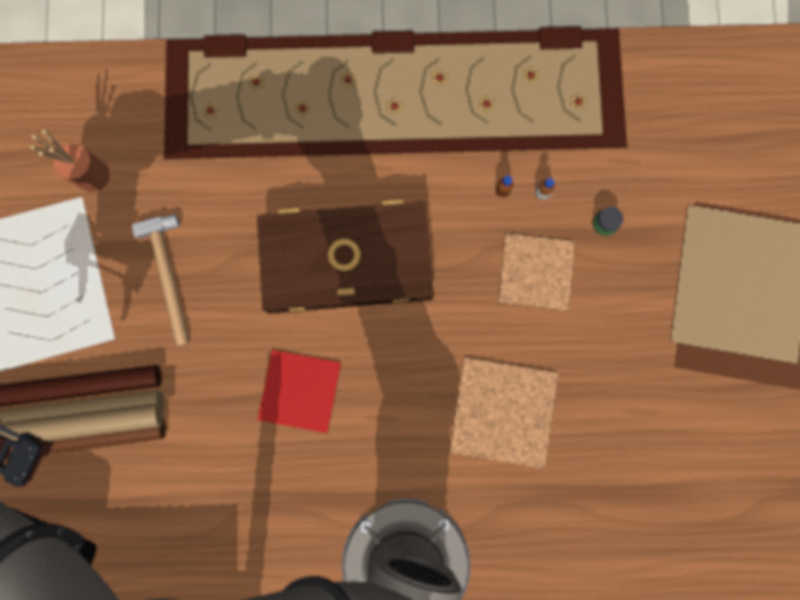

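View pics/scene.png

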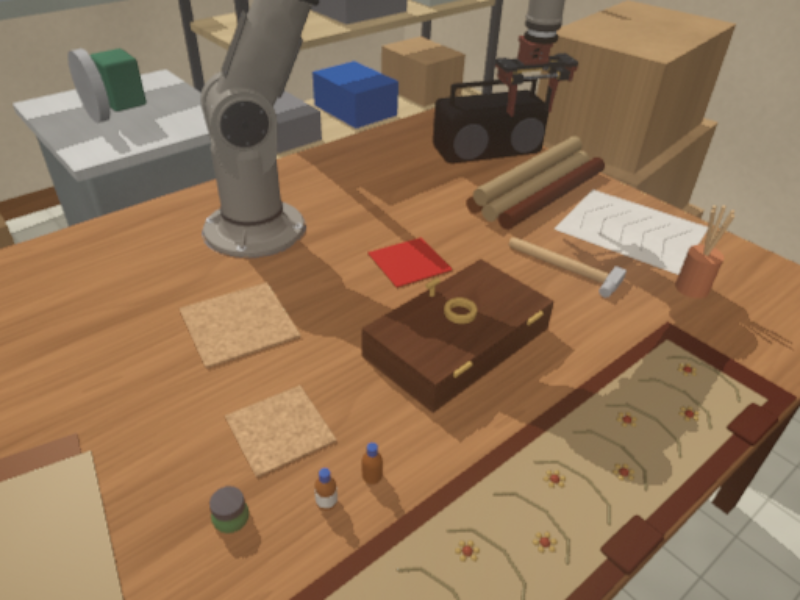

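The top view shows the box at about (346,256), with its ring at (343,254) and handle at (345,292). The small cork mat is at (537,271), with a larger cork mat and a red one as decoys. The scene view agrees. Next I'll fit the box precisely from both views.

```bash
cat > b.py <<'E'
from h import *
for n in("top","scene"):
    W=np.load(n+".npy"); f=cv2.imread(n+".png").astype(int)
    ok=(W[...,0]>440)&(W[...,0]<730)&(W[...,1]>-110)&(W[...,1]<310)
    lid=ok&(W[...,2]>60); P=W[lid]
    tab=W[(W[...,0]>440)&(W[...,0]<730)&((W[...,1]<-80)&(W[...,1]>-180))&(W[...,2]<30)]; print(n,"table z",np.nanmedian(tab[:,2]))
    (c,s,a)=cv2.minAreaRect(P[:,:2].astype(np.float32)); print("lid rect",c,s,a,"z",np.median(P[:,2]))
    hi=ok&(W[...,2]>np.median(P[:,2])+6)
    k,lab,stt,cen=cv2.connectedComponentsWithStats(hi.astype(np.uint8))
    for i in range(1,k):
        q=W[lab==i]
        if len(q)>5: print("  comp",len(q),cen[i].round(),"ctr",((q.max(0)+q.min(0))/2).round(1),"mean",q.mean(0).round(1),"ext",np.ptp(q,0).round(1),"zmax",q[:,2].max().round(1))
    br=ok&(f[...,2]-f[...,0]>75)&(W[...,2]>65); k,lab,stt,cen=cv2.connectedComponentsWithStats(br.astype(np.uint8))
    for i in range(1,k):
        q=W[lab==i]
        if len(q)>8: print("  brass",len(q),cen[i].round(),"ctr",((q.max(0)+q.min(0))/2).round(1),"mean",q.mean(0).round(1),"ext",np.ptp(q,0).round(1))
    x=W[...,0];y=W[...,1];m=(f[...,2]>150)&(f[...,2]-f[...,0]>50)&(f[...,1]>115)&(x>470)&(x<650)&(y>-365)&(y<-190)&(W[...,2]<20)
    print(" mat",cv2.minAreaRect(W[m][:,:2].astype(np.float32)),np.median(W[m],0).round(1))
E
python3 b.py
```

```text
top table z -0.005343774835409931
lid rect (592.3863525390625, 103.2978744506836) (193.6865997314453, 326.58062744140625) 3.236945867538452 z 72.2006317735802
  comp 190 [220. 162.] ctr [586.4 104.6  86. ] mean [586.5 102.8  85.6] ext [57.9 60.  15.7] zmax 93.9
  comp 46 [221. 186.] ctr [514.2  98.1  99.8] mean [513.6  98.3 103.8] ext [12.2 29.2 23.3] zmax 111.5
  brass 33 [251. 129.] ctr [689.2   7.8  71.3] mean [689.4   9.1  71.1] ext [ 9.1 36.2  9.9]
  brass 33 [185. 134.] ctr [678.2 207.7  72.7] mean [677.7 206.8  72.3] ext [ 8.3 39.9  8.7]
  brass 109 [220. 163.] ctr [586.4 102.8  86.9] mean [585.4 101.6  86.1] ext [52.2 56.3 13.9]
  brass 13 [220. 186.] ctr [512.2  98.  105.8] mean [512.6 100.  105.7] ext [ 3.5 22.7 10.3]
 mat ((545.387939453125, -287.1849365234375), (170.98745727539062, 161.53102111816406), 81.37767791748047) [ 551.4 -276.6    5.6]
scene table z -3.2977926265829183
lid rect (592.5711059570312, 101.6974868774414) (197.34730529785156, 328.2442321777344) 3.386322259902954 z 68.69891545086966
  comp 52 [276. 182.] ctr [515.5  98.7  88.7] mean [517.3  96.3  95.3] ext [14.1 32.1 27.9] zmax 102.6
  comp 181 [294. 198.] ctr [589.3 101.   81.3] mean [590.5  99.2  81.2] ext [58.8 60.4 12.7] zmax 87.7
  brass 45 [276. 182.] ctr [515.   98.7  88.7] mean [516.9  95.8  95.2] ext [13.2 32.1 27.9]
  brass 170 [294. 198.] ctr [583.7 109.1  76.4] mean [589.9 101.9  80.5] ext [70.  76.6 22.4]
  brass 26 [342. 203.] ctr [679.9 207.2  67.6] mean [680.1 207.1  67.3] ext [11.1 38.2  4.9]
  brass 38 [296. 235.] ctr [691.7   8.9  69.1] mean [692.2   8.3  68.1] ext [10.4 40.2  8.1]
 mat ((559.9815673828125, -277.4418640136719), (174.7898712158203, 179.9259033203125), 89.96966552734375) [ 558.8 -280.9    1.9]
```

```bash
cat > to.py <<'E'
import sys
from h import *
# to.py box|world x y z tilt [yaw]: tilt = lean of tool z toward box +x; prints remaining turn and shift in current tool axes
BY=3.3
def go(p,tilt=0,yaw=BY+180):
    s=st(); C=R.from_euler("xyz",s["eef_rot"],degrees=True)
    T=R.from_euler("z",yaw,degrees=True)*R.from_euler("y",tilt,degrees=True)*R.from_euler("x",180,degrees=True)
    rv=(C.inv()*T).as_rotvec(degrees=True); d=C.inv().apply(np.array(p)-s["ee_pos"]); e=T.inv().apply(np.array(p)-s["ee_pos"])
    print("turn",rv.round(2),"shift now-axes",d.round(1),"shift final-axes",e.round(1),"toolz",T.apply([0,0,1]).round(2))
B0=np.array([589.7,102.6,0]); RB=R.from_euler("z",BY,degrees=True)
bw=lambda p:B0+RB.apply(p)
if __name__=="__main__":
    a=[float(v) for v in sys.argv[2:]]; p=np.array(a[:3]); p=bw(p) if sys.argv[1]=="box" else p
    go(p,*a[3:])
E
python3 -m jog '[[[0,0,-6.8,0,0,0,0.6],[0,0,-6.8,0,0,0,0.6],[0,0,-6.8,0,0,0,0.6],[0,0,-6.8,0,0,0,0.6],[0,0,0,-17,-44,0,0.6],[0,0,0,-17,-44,0,0.6],[0,0,0,-17,-44,0,0.6],[0,0,0,-17,-44,0,0.6],[0,0,0,-17,-44,0,0.6],[0,0,0,-17,-44,0,0.6]]]'
python3 -m jog '[[[0,0,0,-17,-44,0,0.6],[0,0,0,-17,-44,0,0.6],[0,0,0,-17,-44,0,0.6],[0,0,0,-17,-44,0,0.6],[0,0,0,-17,-44,0,0.6],[0,0,0,-17,-44,0,0.6],[0,0,0,0,0,0,0.6]]]'
python3 to.py box -75 0 84
```

```text
t: 1.9
ee_pos: [391.4, 357.4, 222.9]
eef_rot: [180.0, 0.0, -176.7]
force: [0.4, -0.6, -0.0]
gripper_width: 52.8
finger_force: 0.0
t: 2.6
ee_pos: [509.8, 94.2, 223.1]
eef_rot: [-179.9, 0.1, -177.3]
force: [0.0, 0.5, 0.0]
gripper_width: 53.1
finger_force: 0.0
{'t': 2.6, 'q': [-26.05, 12.43, 9.98, 110.96, -2.36, 56.75, 77.66], 'ee_pos': [509.84, 94.23, 223.11], 'eef_rot': [-179.86, 0.1, -177.34], 'force': [0.02, 0.54, 0.01], 'gripper_width': 53.06, 'finger_force': 0.0}
turn [-0.14  0.1  -0.64] shift now-axes [ -4.9   4.2 139.1] shift final-axes [ -5.2   3.8 139.1] toolz [-0.  0. -1.]
```

```bash

python3 -m jog '[[[0,0,-0.6,-5,4,25,0.6],[0,0,0,0,0,30,0.6],[0,0,0,0,0,30,0.6],[0,0,0,0,0,25,0.6],[0,0,0,0,0,15,0.6],[0,0,0,0,0,10,0.6],[0,0,0,0,0,4,0.6],[0,0,0,0,0,0,0.6]]]'
python3 to.py box -75 0 84
python3 -m jog '[[[0,0,0,0,0,0,0.3],[0,0,0,0,0,0,0.2],[0,0,0,0,0,0,0.1],[0,0,0,0,0,0,0.1],[0,0,0,0,0,0,0.1],[0,0,0,0,0,0,0.1]]]' 25
python3 to.py box -75 0 84
```

```text
t: 3.4
ee_pos: [512.4, 106.0, 83.7]
eef_rot: [180.0, -0.0, -176.1]
force: [0.3, -0.3, 0.9]
gripper_width: 52.7
finger_force: 0.0
{'t': 3.4, 'q': [-24.92, 23.84, 7.91, 117.05, -5.03, 39.42, 80.08], 'ee_pos': [512.37, 106.0, 83.67], 'eef_rot': [179.99, -0.01, -176.13], 'force': [0.25, -0.33, 0.86], 'gripper_width': 52.65, 'finger_force': 0.0}
turn [ 0.01 -0.01  0.57] shift now-axes [-1.9 -7.9 -0.3] shift final-axes [-2.  -7.8 -0.3] toolz [-0.  0. -1.]
t: 4.0
ee_pos: [513.5, 98.1, 84.3]
eef_rot: [-179.6, 0.1, -176.5]
force: [1.8, -18.3, 1.3]
gripper_width: 29.6
finger_force: 25.0
{'t': 4.0, 'q': [-24.73, 23.77, 8.4, 117.12, -4.67, 39.47, 80.1], 'ee_pos': [513.51, 98.13, 84.31], 'eef_rot': [-179.59, 0.05, -176.48], 'force': [1.79, -18.27, 1.34], 'gripper_width': 29.64, 'finger_force': 25.0}
turn [-0.41  0.06  0.22] shift now-axes [-1.3  0.1  0.3] shift final-axes [-1.3  0.1  0.3] toolz [-0.  0. -1.]
```

```bash

python3 -m jog '[[[0,0,0,-0.5,-7.5,0,0.1],[0,0,0,0,0,0,0.1],[0,0,0,-1.9,0,-7.2,0.1],[0,0,0,-1.9,0,-7.2,0.1],[0,0,0,-2.5,0,-7.1,0.1],[0,0,0,-2.5,0,-7.1,0.1],[0,0,0,-3.1,0,-6.9,0.1],[0,0,0,-3.1,0,-6.9,0.1],[0,0,0,0,0,0,0.1]]]' 30
python3 to.py box -59.9 0 126.3
```

```text
t: 4.9
ee_pos: [528.8, 98.9, 127.2]
eef_rot: [-180.0, 0.0, -176.2]
force: [-1.0, -4.5, -0.7]
gripper_width: 29.7
finger_force: 30.0
{'t': 4.9, 'q': [-24.34, 21.23, 8.74, 113.54, -4.41, 45.51, 80.74], 'ee_pos': [528.84, 98.94, 127.21], 'eef_rot': [-180.0, 0.03, -176.16], 'force': [-0.99, -4.54, -0.69], 'gripper_width': 29.72, 'finger_force': 30.0}
turn [-0.    0.03  0.54] shift now-axes [-1.1  0.1  0.9] shift final-axes [-1.1  0.1  0.9] toolz [-0.  0. -1.]
```

Tracking well; continue the arc.

```bash

python3 -m jog '[[[0,0,0.5,-3.7,-1,-6.5,0.1],[0,0,0,-3.7,0,-6.5,0.1],[0,0,0,-4.2,0,-6.1,0.1],[0,0,0,-4.2,0,-6.1,0.1],[0,0,0,-4.8,0,-5.8,0.1],[0,0,0,-4.8,0,-5.8,0.1],[0,0,0,-5.3,0,-5.3,0.1],[0,0,0,-5.3,0,-5.3,0.1]]]'
python3 -m jog '[[[0,0,0,-5.7,0,-4.9,0.1],[0,0,0,-5.7,0,-4.9,0.1],[0,0,0,-6.1,0,-4.3,0.1],[0,0,0,-6.1,0,-4.3,0.1],[0,0,0,-6.4,0,-3.8,0.1],[0,0,0,-6.4,0,-3.8,0.1],[0,0,0,-6.8,0,-3.3,0.1],[0,0,0,-6.8,0,-3.3,0.1],[0,0,0,0,0,0,0.1]]]'
python3 to.py box 26.1 0 206.3
```

```text
t: 5.7
ee_pos: [564.4, 101.0, 173.8]
eef_rot: [180.0, -0.0, -176.6]
force: [-2.3, 2.4, -5.2]
gripper_width: 29.5
finger_force: 30.0
t: 6.6
ee_pos: [615.9, 104.0, 206.9]
eef_rot: [180.0, 0.2, -176.6]
force: [-0.4, 4.0, -1.2]
gripper_width: 29.6
finger_force: 30.0
{'t': 6.6, 'q': [-22.89, 23.45, 10.09, 98.0, -4.69, 58.8, 82.18], 'ee_pos': [615.93, 103.99, 206.95], 'eef_rot': [179.96, 0.15, -176.62], 'force': [-0.41, 4.02, -1.16], 'gripper_width': 29.61, 'finger_force': 30.0}
turn [0.04 0.15 0.08] shift now-axes [0.2 0.1 0.6] shift final-axes [0.2 0.1 0.6] toolz [-0.  0. -1.]
```

```bash

python3 -m jog '[[[0,0,0,-7,0,-2.6,0.1],[0,0,0,-7,0,-2.6,0.1],[0,0,0,-7.2,0,-2,0.1],[0,0,0,-7.2,0,-2,0.1],[0,0,0,-7.3,0,-1.4,0.1],[0,0,0,-7.3,0,-1.4,0.1],[0,0,0,0,0,0,0.1]]]'
python3 to.py box 69.4 0 218.2
```

```text
t: 7.3
ee_pos: [658.5, 106.4, 219.0]
eef_rot: [180.0, 0.1, -176.6]
force: [-0.3, 4.2, 0.3]
gripper_width: 29.1
finger_force: 30.0
{'t': 7.3, 'q': [-21.89, 26.84, 10.37, 91.17, -5.29, 62.32, 83.2], 'ee_pos': [658.47, 106.45, 218.98], 'eef_rot': [179.95, 0.14, -176.63], 'force': [-0.3, 4.19, 0.3], 'gripper_width': 29.15, 'finger_force': 30.0}
turn [0.05 0.14 0.07] shift now-axes [-0.5  0.1  0.8] shift final-axes [-0.5  0.1  0.8] toolz [-0.  0. -1.]
```

```bash

python3 -m jog '[[[0,0,0,0,0,0,0.6],[0,0,0,0,0,0,0.65],[0,0,0,0,0,0,0.65],[0,0,0,0,0,-20,0.65],[0,0,0,0,0,-35,0.75],[0,0,0,0,0,-35,0.75],[0,0,0,20,-40,0,0.75],[0,0,0,20,-45,0,0.75],[0,0,0,20,-45,0,0.75],[0,0,0,20,-45,0,0.75]]]'
python3 -m jog '[[[0,0,0,20,-30,0,0.75],[0,0,0,0,0,0,0.75]]]'
cat > c.py <<'E'
from h import *
from to import B0,RB
ims=[]
for n in("top","scene"):
    c=env.camera(n); W=cloud(c); Q=RB.inv().apply((W-B0).reshape(-1,3)).reshape(W.shape); ims.append(c["frame"])
    dz={"top":0,"scene":3.3}[n]; Q[...,2]+=dz
    for d in env.regions_of(n,"pot")[:4]+env.regions_of(n,"dish_a")[:4]:
        q=Q[d["pixels"]]; print(n,round(d["p"],2),d["extent"],np.nanmedian(q,0).round(),np.nanpercentile(q,95,axis=0).round())
    ins=(abs(Q[...,0]-42)<32)&(Q[...,2]<75)&(Q[...,2]>4)
    for k,y in(("L",88),("M",0),("R",-88)):
        q=Q[ins&(abs(Q[...,1]-y)<32)]; print(n,k,len(q),np.percentile(q[:,2],[10,50,80,90,97]).round() if len(q) else"")
        t=q[q[:,2]>20]
        if len(t)>10: print("   >20:",len(t),((np.percentile(t,3,axis=0)+np.percentile(t,97,axis=0))/2).round(1),np.ptp(t,0).round())
    lidm=(abs(Q[...,1])<150)&(Q[...,2]>120)&(Q[...,2]<245)&(Q[...,0]>25)&(Q[...,0]<95)
    q=Q[lidm]; 
    if len(q)>30: print("lid top pts",len(q),q[:,2].max().round())
cv2.imwrite("pics/open.png",np.hstack([cv2.resize(ims[0][100:230,140:300],(400,325)),cv2.resize(ims[1][100:290,190:390],(400,325))]))
E
python3 c.py
```

```text
t: 8.3
ee_pos: [586.7, -75.9, 308.5]
eef_rot: [-180.0, 0.1, -176.7]
force: [0.2, 0.3, 0.4]
gripper_width: 66.1
finger_force: 0.0
t: 8.5
ee_pos: [566.7, -112.0, 308.9]
eef_rot: [-179.8, 0.0, -177.2]
force: [0.1, 0.3, 0.2]
gripper_width: 65.6
finger_force: 0.0
top 0.7 [212.5, 139.5, 231.3, 160.0] [38. -6. 55.] [62. 17. 60.]
top 0.72 [181.9, 145.9, 199.4, 165.0] [35. 88. 31.] [ 56. 108.  36.]
top 0.56 [240.1, 141.9, 257.8, 160.4] [ 40. -91.  32.] [ 62. -71.  36.]
top L 393 [ 7. 26. 32. 34. 36.]
   >20: 227 [37.7 89.  29.3] [51. 53. 20.]
top M 399 [ 7. 51. 57. 58. 60.]
   >20: 256 [37.2 -3.8 49.3] [52. 52. 34.]
top R 397 [ 6. 26. 33. 34. 36.]
   >20: 226 [ 42.  -90.7  29.1] [50. 53. 19.]
lid top pts 1009 245.0
scene L 0 
scene M 0 
scene R 49 [ 7. 18. 27. 31. 33.]
   >20: 21 [  34.1 -111.1   27.3] [26. 15. 15.]
lid top pts 3747 242.0
```

View pics/open.png

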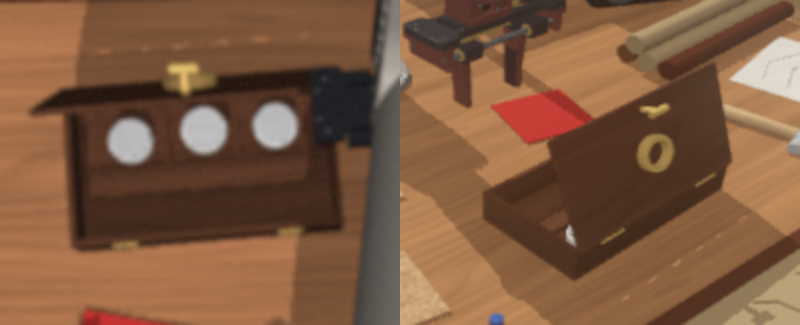

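The left panel shows the tall pot's disc in the middle bay at about (204,130), with tops at 57 mm against 33 mm for the two dishes. The right panel shows the lid open. I'll approach the middle bay with a 30° tilt.

```bash
python3 to.py box -26.5 -4 185 30; python3 to.py box 48.5 -4 25.5 30
```

```text
{'t': 8.8, 'q': [-8.53, 14.34, 15.51, 97.37, -4.09, 68.84, 101.52], 'ee_pos': [570.01, -102.94, 307.86], 'eef_rot': [179.98, 0.0, -176.48], 'force': [-0.11, -0.85, 0.49], 'gripper_width': 65.78, 'finger_force': 0.0}
turn [  0.07 -30.     0.21] shift now-axes [ -5.8 200.  122.9] shift final-axes [ 57.1 200.1 108.9] toolz [ 0.5   0.03 -0.87]
{'t': 8.8, 'q': [-8.53, 14.34, 15.51, 97.37, -4.09, 68.84, 101.52], 'ee_pos': [570.01, -102.94, 307.86], 'eef_rot': [179.98, 0.0, -176.48], 'force': [-0.11, -0.85, 0.49], 'gripper_width': 65.78, 'finger_force': 0.0}
turn [  0.07 -30.     0.21] shift now-axes [-80.8 199.7 282.4] shift final-axes [ 71.9 200.1 284.5] toolz [ 0.5   0.03 -0.87]
```

```bash

python3 -m jog '[[[0,-7.5,0,0,45,0,0.75],[0,-7.5,0,0,45,0,0.75],[0,-7.5,0,0,45,0,0.75],[0,-7.5,0,0,45,0,0.75],[0,0,0,10,20,20,0.75],[0,0,0,16,0,30,0.75],[0,0,0,16,0,30,0.75],[0,0,0,15,0,29,0.75],[0,0,0,0,0,0,0.75],[0,0,0,0,0,0,0.75]]]'
python3 -m jog '[[[0,0,0,0,0,0,0.75],[0,0,0,0,0,0,0.75]]]'
python3 to.py box 48.5 -4 25.5 30
```

```text
t: 9.8
ee_pos: [561.4, 87.8, 184.8]
eef_rot: [-179.7, 28.8, -176.6]
force: [0.0, 0.7, 0.3]
gripper_width: 65.9
finger_force: 0.0
t: 10.0
ee_pos: [562.4, 87.4, 186.7]
eef_rot: [-179.8, 29.0, -176.7]
force: [-0.3, 0.0, -0.5]
gripper_width: 66.4
finger_force: 0.0
{'t': 10.0, 'q': [-24.85, 8.11, 5.32, 128.61, 25.86, 16.99, 50.42], 'ee_pos': [562.42, 87.38, 186.69], 'eef_rot': [-179.84, 29.02, -176.73], 'force': [-0.32, 0.01, -0.55], 'gripper_width': 66.38, 'finger_force': 0.0}
turn [-0.17 -0.98 -0.02] shift now-axes [ 11.2  10.2 178.1] shift final-axes [ 14.3   9.6 177.9] toolz [ 0.5   0.03 -0.87]
```

```bash

python3 -m jog '[[[0,4,0,3,5,0,0.75],[0,0,0,3,5,25,0.75],[0,0,0,2,0,25,0.75],[0,0,0,0,0,25,0.75],[0,0,0,0,0,0,0.75],[0,0,0,0,0,0,0.75]]]'
python3 to.py box 48 -4 26 25
```

```text
t: 10.6
ee_pos: [585.3, 98.0, 113.9]
eef_rot: [-179.8, 24.9, -176.7]
force: [0.0, 0.7, -0.1]
gripper_width: 65.7
finger_force: 0.0
{'t': 10.6, 'q': [-24.2, 18.5, 5.52, 125.88, 23.8, 12.85, 51.71], 'ee_pos': [585.27, 98.0, 113.85], 'eef_rot': [-179.78, 24.86, -176.72], 'force': [0.03, 0.74, -0.11], 'gripper_width': 65.74, 'finger_force': 0.0}
turn [-0.23 -0.14 -0.02] shift now-axes [-10.9   0.8 101.9] shift final-axes [-10.6   0.3 101.9] toolz [ 0.42  0.02 -0.91]
```

```bash

python3 -m jog '[[[0,7,0,0,0,0,0.75],[0,0,0,0,0,0,0.75],[0,0,0,0,0,0,0.75]]]'; python3 to.py box 44.9 -4 24 18
```

```text
t: 10.9
ee_pos: [586.9, 96.3, 114.3]
eef_rot: [-179.7, 19.0, -176.9]
force: [0.3, 1.0, -0.1]
gripper_width: 66.0
finger_force: 0.0
{'t': 10.9, 'q': [-14.58, 19.85, -4.39, 120.65, 18.0, 22.28, 58.89], 'ee_pos': [586.88, 96.3, 114.29], 'eef_rot': [-179.7, 18.95, -176.94], 'force': [0.28, 1.0, -0.06], 'gripper_width': 65.97, 'finger_force': 0.0}
turn [-0.38  0.95 -0.23] shift now-axes [-16.1   2.9 101. ] shift final-axes [-17.8   2.1 100.7] toolz [ 0.31  0.02 -0.95]
```

```bash

python3 -m jog '[[[0,0,0,-5,1,15,0.75],[0,0,0,-6,1,15,0.75],[0,0,0,-5,0,10,0.75],[0,0,0,0,0,0,0.75],[0,0,0,0,0,0,0.75]]]'; python3 to.py box 44.9 -4 24 18
```

```text
t: 11.4
ee_pos: [612.8, 100.8, 79.8]
eef_rot: [-179.6, 18.7, -176.7]
force: [-0.5, 0.1, 0.2]
gripper_width: 65.7
finger_force: 0.0
{'t': 11.4, 'q': [-15.28, 25.15, -3.11, 118.24, 19.18, 19.64, 58.2], 'ee_pos': [612.78, 100.78, 79.8], 'eef_rot': [-179.59, 18.66, -176.71], 'force': [-0.48, 0.15, 0.23], 'gripper_width': 65.74, 'finger_force': 0.0}
turn [-0.41  0.66 -0.01] shift now-axes [-3.  -0.4 59.9] shift final-axes [-3.6 -0.9 59.9] toolz [ 0.31  0.02 -0.95]
```

```bash

python3 -m jog '[[[0,0,0,-2,-0.5,12,0.75],[0,0,0,-1,0,12,0.75],[0,0,0,0,0,10,0.75],[0,0,0,0,0,8,0.75],[0,0,0,0,0,8,0.75],[0,0,0,0,0,8,0.75],[0,0,0,0,0,2,0.75],[0,0,0,0,0,0,0.75]]]'; python3 to.py box 44.9 -4 24 18
python3 -m jog '[[[0,0,0,0,0,0,0.68],[0,0,0,0,0,0,0.64],[0,0,0,0,0,0,0.6],[0,0,0,0,0,0,0.55],[0,0,0,0,0,0,0.5],[0,0,0,0,0,0,0.4],[0,0,0,0,0,0,0.4]]]' 10; python3 to.py box 44.9 -4 24 18
```

```text
t: 12.2
ee_pos: [635.1, 101.0, 23.3]
eef_rot: [-179.6, 18.6, -176.8]
force: [0.1, 0.0, -0.6]
gripper_width: 66.3
finger_force: 0.0
{'t': 12.2, 'q': [-16.62, 32.18, -0.57, 116.6, 21.13, 14.11, 56.38], 'ee_pos': [635.12, 100.96, 23.33], 'eef_rot': [-179.62, 18.61, -176.75], 'force': [0.07, 0.04, -0.63], 'gripper_width': 66.32, 'finger_force': 0.0}
turn [-0.4   0.61 -0.05] shift now-axes [ 0.1  0.3 -0.7] shift final-axes [ 0.1  0.3 -0.7] toolz [ 0.31  0.02 -0.95]
t: 12.9
ee_pos: [635.6, 101.0, 24.2]
eef_rot: [-179.6, 18.7, -176.8]
force: [-1.4, -0.1, 4.3]
gripper_width: 53.7
finger_force: 10.0
{'t': 12.9, 'q': [-16.62, 32.11, -0.57, 116.59, 21.13, 14.12, 56.39], 'ee_pos': [635.57, 101.04, 24.2], 'eef_rot': [-179.64, 18.68, -176.76], 'force': [-1.38, -0.14, 4.32], 'gripper_width': 53.74, 'finger_force': 10.0}
turn [-0.38  0.68 -0.06] shift now-axes [ 0.8  0.2 -0.1] shift final-axes [ 0.8  0.2 -0.1] toolz [ 0.31  0.02 -0.95]
```

```bash

python3 -m jog '[[[0,0,0,0,0,0,0.4],[0,0,0,0,0,0,0.4],[0,0,0,-1.5,0,-5,0.4],[0,0,0,-2,0,-6,0.4],[0,0,0,-2,0,-7,0.4],[0,0,0,8,0,-5,0.4],[0,0,0,16,0,-7,0.4],[0,0,0,18,0,-8,0.4],[0,0,0,18,0,-8,0.4],[0,0,0,10,0,-8,0.4]]]' 15
python3 -m jog '[[[0,0,0,0,0,-15,0.4],[0,0,0,-6,0,-20,0.4],[0,0,0,-8,0,-25,0.4],[0,0,0,-8,0,-25,0.4],[0,0,0,-8,0,-25,0.4],[0,0,0,0,0,0,0.4]]]'; python3 to.py world 565 -276 130 18 153.3
```

```text
t: 13.9
ee_pos: [554.4, 96.5, 54.0]
eef_rot: [-179.6, 18.5, -176.7]
force: [-0.2, -0.0, -1.9]
gripper_width: 53.5
finger_force: 15.0
t: 14.5
ee_pos: [552.3, 97.9, 172.3]
eef_rot: [-179.7, 19.0, -176.8]
force: [1.3, -0.5, -1.9]
gripper_width: 53.7
finger_force: 15.0
{'t': 14.5, 'q': [-14.31, 11.78, -6.16, 122.13, 14.6, 28.72, 61.26], 'ee_pos': [552.31, 97.87, 172.3], 'eef_rot': [-179.74, 19.04, -176.81], 'force': [1.31, -0.54, -1.92], 'gripper_width': 53.72, 'finger_force': 15.0}
turn [ 9.25  1.08 28.34] shift now-axes [  21.5 -373.8   39. ] shift final-axes [-157.5 -328.3   95.6] toolz [ 0.28 -0.14 -0.95]
```

```bash

python3 -m jog '[[[1.85,0.2,5.7,0,0,0,0.4],[1.85,0.2,5.7,0,0,0,0.4],[1.85,0.2,5.7,0,0,0,0.4],[1.85,0.2,5.7,0,0,0,0.4],[1.85,0.2,5.7,0,0,0,0.4],[0,0,0,-15,-31,9,0.4],[0,0,0,-15,-31,9,0.4],[0,0,0,-15,-31,9,0.4],[0,0,0,-15,-31,9,0.4],[0,0,0,-15,-31,9,0.4]]]'
python3 -m jog '[[[0,0,0,-16,-34,10,0.4],[0,0,0,-16,-34,10,0.4],[0,0,0,-16,-34,10,0.4],[0,0,0,-16,-34,10,0.4],[0,0,0,-16,-34,10,0.4],[0,0,0,0,0,0,0.4],[0,0,0,0,0,0,0.4]]]'
python3 to.py world 565 -279 22.2 18.4 153.3
```

```text
t: 15.5
ee_pos: [555.3, -80.9, 147.8]
eef_rot: [-179.7, 17.7, 153.3]
force: [0.1, 0.0, -1.2]
gripper_width: 53.6
finger_force: 15.0
t: 16.2
ee_pos: [559.7, -273.5, 125.0]
eef_rot: [-179.7, 17.7, 153.1]
force: [1.0, 0.8, -1.1]
gripper_width: 53.4
finger_force: 15.0
{'t': 16.2, 'q': [17.8, 21.28, 1.28, 116.04, 5.19, 25.31, 77.61], 'ee_pos': [559.68, -273.55, 125.02], 'eef_rot': [-179.74, 17.66, 153.09], 'force': [0.96, 0.81, -1.1], 'gripper_width': 53.4, 'finger_force': 15.0}
turn [-0.33 -0.74 -0.2 ] shift now-axes [ 24.3  -2.  100.2] shift final-axes [25.6 -2.5 99.8] toolz [ 0.28 -0.14 -0.95]
```

```bash

python3 -m jog '[[[0,-0.9,0,5,-2,20,0.4],[0,0,0,6,0,20,0.4],[0,0,0,6,0,20,0.4],[0,0,0,4,0,18,0.4],[0,0,0,3,0,11,0.4],[0,0,0,1.5,0,6,0.4],[0,0,0,0,0,0,0.4],[0,0,0,0,0,0,0.4]]]'
python3 to.py world 565 -279 22.2 18.7 153.3
```

```text
t: 17.0
ee_pos: [565.7, -277.2, 28.7]
eef_rot: [-179.8, 18.7, 153.3]
force: [0.5, -0.7, -0.9]
gripper_width: 53.7
finger_force: 15.0
{'t': 17.0, 'q': [16.92, 30.78, 2.58, 118.65, 6.72, 12.15, 75.81], 'ee_pos': [565.69, -277.2, 28.72], 'eef_rot': [-179.77, 18.72, 153.27], 'force': [0.52, -0.69, -0.87], 'gripper_width': 53.67, 'finger_force': 15.0}
turn [-0.24  0.02 -0.03] shift now-axes [ 1.9 -1.9  6.2] shift final-axes [ 1.9 -1.9  6.2] toolz [ 0.29 -0.14 -0.95]
```

```bash

python3 -m jog '[[[0,0,0,0.6,0,2,0.4],[0,0,0,0.6,0,2,0.4],[0,0,0,0.3,0,1,0.4],[0,0,0,0,0,0,0.4],[0,0,0,0,0,0,0.4]]]'
python3 -m jog '[[[0,0,0,0.3,0,0.8,0.4],[0,0,0,0,0,0,0.4],[0,0,0,0,0,0,0.4]]]'
```

```text
t: 17.5
ee_pos: [565.4, -277.6, 23.0]
eef_rot: [-179.8, 18.7, 153.2]
force: [0.0, 0.1, -1.1]
gripper_width: 53.7
finger_force: 15.0
t: 17.8
ee_pos: [565.5, -277.6, 22.3]
eef_rot: [-179.8, 18.7, 153.2]
force: [-0.2, -0.4, -0.3]
gripper_width: 53.7
finger_force: 15.0
```

```bash

python3 -m jog '[[[0,0,0,0.3,0,0.8,0.4],[0,0,0,0,0,0,0.4],[0,0,0,0,0,0,0.4]]]'
python3 -m jog '[[[0,0,0,0,0,0,0.62],[0,0,0,0,0,0,0.66],[0,0,0,0,0,0,0.7],[0,0,0,0,0,0,0.75],[0,0,0,0,0,0,0.8],[0,0,0,0,0,0,0.8]]]'
python3 -m jog '[[[0,0,0,0,0,-12,0.8],[0,0,0,0,0,-20,0.8],[0,0,0,0,0,-40,0.8],[0,0,0,0,0,-40,0.8],[0,0,0,-10,30,-30,0.8],[0,0,0,-10,45,-30,0.8],[0,0,0,-10,45,-20,0.8],[0,0,0,0,45,-10,0.6],[0,0,0,0,0,0,0.6],[0,0,0,0,0,0,0.6]]]'
cat > d.py <<'E'
from h import *
from to import B0,RB
for n in("top","scene"):
    c=env.camera(n); W=cloud(c); cv2.imwrite(f"{n}2.png",c["frame"])
    for d in env.regions_of(n,"pot")[:3]:
        q=W[d["pixels"]]; z=q[:,2]; cap=q[z>np.nanmax(z)-8]; print(n,round(d["p"],2),d["extent"],"cap ctr",((np.nanpercentile(cap,4,axis=0)+np.nanpercentile(cap,96,axis=0))/2).round(1),np.nanmedian(cap,0).round(1))
    Q=RB.inv().apply((W-B0).reshape(-1,3)).reshape(W.shape)
    q=Q[(abs(Q[...,1])<140)&(Q[...,2]>222)&(Q[...,2]<290)&(Q[...,0]>10)&(Q[...,0]<100)]
    print("lid edge/handle pts",len(q),q.min(0) if len(q) else "",q.max(0) if len(q) else "")
E
python3 d.py; python3 to.py box 66 0 280 0
```

```text
t: 18.1
ee_pos: [565.9, -277.8, 22.2]
eef_rot: [-179.8, 18.8, 153.2]
force: [-2.5, 1.2, 8.2]
gripper_width: 53.8
finger_force: 15.0
t: 18.7
ee_pos: [565.3, -277.5, 21.1]
eef_rot: [-179.8, 18.7, 153.2]
force: [-0.0, 0.6, -0.2]
gripper_width: 70.5
finger_force: 0.0
t: 19.7
ee_pos: [606.0, -115.6, 219.3]
eef_rot: [-179.8, 18.7, 153.4]
force: [-0.9, -0.2, 0.4]
gripper_width: 53.2
finger_force: 0.0
top 0.8 [336.1, 162.0, 352.7, 179.8] cap ctr [ 560.8 -273.2   56.2] [ 559.4 -272.    55.5]
lid edge/handle pts 475 [  23.7285158  -118.80295447  222.01367698] [ 70.04760395 139.79831425 244.45440862]
scene 0.9 [167.5, 254.1, 188.1, 281.4] cap ctr [ 562.9 -276.4   50.6] [ 563.5 -275.9   50.4]
scene 0.39 [135.2, 312.5, 159.0, 341.6] cap ctr [ 656.4 -419.6   41.6] [ 657.3 -420.    41.7]
lid edge/handle pts 597 [  25.00831117 -139.83192086  222.00483595] [ 71.74747974 139.84846453 238.79626199]
{'t': 19.9, 'q': [-1.11, 13.63, 2.18, 112.38, 12.74, 37.97, 55.03], 'ee_pos': [604.78, -118.93, 218.19], 'eef_rot': [-179.71, 18.63, 153.1], 'force': [1.38, 0.41, -1.02], 'gripper_width': 52.66, 'finger_force': 0.0}
turn [ -5.19  18.12 -29.97] shift now-axes [ 33.9 223.5 -77.8] shift final-axes [-63.7 222.  -61.8] toolz [-0.  0. -1.]
```

```bash

python3 -m jog '[[[0,0,0,0,0,-15,0.6],[0,0,0,0,0,-15,0.6],[-1.04,3.6,-6,0,0,-10,0.6],[-1.04,3.6,-6,0,0,-10,0.6],[-1.04,3.6,-6,0,0,-10,0.6],[-1.04,3.6,-6,0,0,-10,0.6],[-1.04,3.6,-6,0,0,-5,0.6],[0,0,0,-14,38,0,0.6],[0,0,0,-16,45,0,0.6],[0,0,0,-16,45,0,0.6]]]'
python3 -m jog '[[[0,0,0,-16,45,0,0.6],[0,0,0,-10,40,0,0.6],[0,0,0,0,0,0,0.6],[0,0,0,0,0,0,0.6]]]'
python3 to.py box 69.2 0 219 0
```

```text
t: 20.9
ee_pos: [627.1, 21.7, 292.1]
eef_rot: [-180.0, 0.2, -176.7]
force: [0.6, 0.2, 0.3]
gripper_width: 52.5
finger_force: 0.0
t: 21.3
ee_pos: [647.4, 108.4, 291.5]
eef_rot: [-180.0, 0.2, -176.4]
force: [-0.2, -1.2, -0.5]
gripper_width: 52.6
finger_force: 0.0
{'t': 21.3, 'q': [-9.38, 22.87, -7.75, 86.81, 3.25, 70.37, 75.95], 'ee_pos': [647.42, 108.44, 291.48], 'eef_rot': [-179.98, 0.17, -176.44], 'force': [-0.21, -1.19, -0.48], 'gripper_width': 52.56, 'finger_force': 0.0}
turn [-0.02  0.17  0.26] shift now-axes [-11.   -2.5  72.5] shift final-axes [-11.2  -2.5  72.5] toolz [-0.  0. -1.]
```

```bash

python3 -m jog '[[[0,0,0.2,-11,-2,0,0.6],[0,0,0,0,0,20,0.6],[0,0,0,0,0,20,0.6],[0,0,0,0,0,16,0.6],[0,0,0,0,0,10,0.6],[0,0,0,0,0,6,0.6],[0,0,0,0,0,0,0.6],[0,0,0,0,0,0,0.6]]]'
python3 to.py box 69.2 0 219 0
python3 -m jog '[[[0,0,0,0,0,0,0.4],[0,0,0,0,0,0,0.3],[0,0,0,0,0,0,0.2],[0,0,0,0,0,0,0.1],[0,0,0,0,0,0,0.1],[0,0,0,0,0,0,0.1]]]' 30
python3 to.py box 69.2 0 219 0
```

```text
t: 22.1
ee_pos: [659.5, 106.4, 219.8]
eef_rot: [-180.0, 0.2, -176.8]
force: [0.6, 0.3, -0.7]
gripper_width: 52.9
finger_force: 0.0
{'t': 22.1, 'q': [-9.16, 26.95, -7.57, 90.05, 3.9, 63.02, 75.57], 'ee_pos': [659.51, 106.44, 219.83], 'eef_rot': [-180.0, 0.24, -176.76], 'force': [0.62, 0.27, -0.71], 'gripper_width': 52.91, 'finger_force': 0.0}
turn [-0.    0.24 -0.06] shift now-axes [0.7 0.2 0.8] shift final-axes [0.7 0.2 0.8] toolz [-0.  0. -1.]
t: 22.7
ee_pos: [659.2, 106.6, 219.4]
eef_rot: [-180.0, 0.2, -176.7]
force: [-0.2, -1.4, 2.8]
gripper_width: 29.4
finger_force: 30.0
{'t': 22.7, 'q': [-9.18, 26.96, -7.57, 90.09, 3.92, 63.01, 75.57], 'ee_pos': [659.15, 106.58, 219.44], 'eef_rot': [-179.98, 0.21, -176.73], 'force': [-0.22, -1.38, 2.79], 'gripper_width': 29.45, 'finger_force': 30.0}
turn [-0.02  0.21 -0.03] shift now-axes [0.4 0.  0.4] shift final-axes [0.4 0.  0.4] toolz [-0.  0. -1.]
```

```bash

python3 -m jog '[[[0,0,0,7.3,0,1.4,0.1],[0,0,0,7.3,0,1.4,0.1],[0,0,0,7.2,0,2,0.1],[0,0,0,7.2,0,2,0.1],[0,0,0,7,0,2.6,0.1],[0,0,0,7,0,2.6,0.1],[0,0,0,6.8,0,3.3,0.1],[0,0,0,6.8,0,3.3,0.1],[0,0,0,6.4,0,3.8,0.1],[0,0,0,6.4,0,3.8,0.1]]]'
python3 -m jog '[[[0,0,0,6.1,0,4.3,0.1],[0,0,0,6.1,0,4.3,0.1],[0,0,0,5.7,0,4.9,0.1],[0,0,0,5.7,0,4.9,0.1],[0,0,0,5.3,0,5.3,0.1],[0,0,0,5.3,0,5.3,0.1],[0,0,0,4.8,0,5.8,0.1],[0,0,0,4.8,0,5.8,0.1],[0,0,0,0,0,0,0.1]]]'
python3 to.py box -44.4 0 151.8 0
```

```text
t: 23.7
ee_pos: [589.2, 102.5, 192.2]
eef_rot: [-180.0, 0.2, -176.7]
force: [2.9, -2.1, -0.6]
gripper_width: 29.7
finger_force: 30.0
t: 24.6
ee_pos: [544.9, 99.9, 150.4]
eef_rot: [-180.0, 0.1, -176.7]
force: [2.8, -4.5, -6.5]
gripper_width: 29.5
finger_force: 30.0
{'t': 24.6, 'q': [-9.7, 21.05, -8.88, 109.45, 4.24, 49.75, 72.55], 'ee_pos': [544.89, 99.93, 150.38], 'eef_rot': [-179.97, 0.07, -176.71], 'force': [2.82, -4.54, -6.52], 'gripper_width': 29.5, 'finger_force': 30.0}
turn [-0.03  0.07 -0.01] shift now-axes [-0.5  0.1 -1.4] shift final-axes [-0.5  0.1 -1.4] toolz [-0.  0. -1.]
```

```bash

python3 -m jog '[[[0,0,0,4.2,0,6.1,0.1],[0,0,0,4.2,0,6.1,0.1],[0,0,0,3.7,0,6.5,0.1],[0,0,0,3.7,0,6.5,0.1],[0,0,0,3.1,0,6.9,0.1],[0,0,0,3.1,0,6.9,0.1],[0,0,0,2.5,0,7.1,0.1],[0,0,0,1.3,0,3.5,0.1],[0,0,0,1.2,0,3.5,0.1],[0,0,0,0,0,0,0.1]]]'
python3 -m jog '[[[0,0,0,0.5,0,2,0.1],[0,0,0,0.5,0,2,0.1],[0,0,0,0.4,0,2,0.1],[0,0,0,0.4,0,2,0.1],[0,0,0,0.4,0,2,0.1],[0,0,0,0,0,0,0.1]]]'
python3 to.py box -75 0 84
```

```text
t: 25.6
ee_pos: [518.3, 98.4, 97.6]
eef_rot: [-180.0, 0.1, -176.7]
force: [4.1, -4.4, -3.2]
gripper_width: 29.6
finger_force: 30.0
t: 26.2
ee_pos: [515.7, 98.2, 87.7]
eef_rot: [-180.0, 0.0, -176.7]
force: [-0.0, -4.9, -2.7]
gripper_width: 29.8
finger_force: 30.0
{'t': 26.2, 'q': [-10.49, 23.78, -8.76, 115.77, 5.46, 40.82, 70.62], 'ee_pos': [515.73, 98.22, 87.73], 'eef_rot': [-179.96, 0.02, -176.73], 'force': [-0.02, -4.9, -2.67], 'gripper_width': 29.84, 'finger_force': 30.0}
turn [-0.04  0.02 -0.03] shift now-axes [0.9 0.1 3.7] shift final-axes [0.9 0.1 3.7] toolz [-0.  0. -1.]
```

```bash

python3 -m jog '[[[0,0,0,0.3,0,1.3,0.1],[0,0,0,0.3,0,1.3,0.1],[0,0,0,0,0,0,0.1]]]'
python3 -m jog '[[[0,0,0,0.2,0,1,0.1],[0,0,0,0,0,0,0.1],[0,0,0,0,0,0,0.1]]]'
```

```text
t: 26.5
ee_pos: [515.3, 98.2, 85.7]
eef_rot: [-180.0, 0.0, -176.7]
force: [-2.1, -5.6, 3.2]
gripper_width: 29.5
finger_force: 30.0
t: 26.8
ee_pos: [515.3, 98.2, 85.6]
eef_rot: [-180.0, 0.1, -176.7]
force: [-4.0, -6.2, 11.8]
gripper_width: 29.5
finger_force: 30.0
```

```bash

python3 -m jog '[[[0,0,0,0,0,0,0.6],[0,0,0,0,0,0,0.6],[0,0,0,0,0,-10,0.6],[0,0,0,0,0,-30,0.6],[0,0,0,0,0,-40,0.75],[0,0,0,5,-20,-40,0.75],[0,0,0,10,-45,-20,0.75],[0,0,0,10,-45,0,0.75],[0,0,0,10,-45,0,0.75],[0,0,0,0,0,0,0.75]]]'
cat > e.py <<'E'
from h import *
from to import B0,RB
for n in("top","scene"):
    c=env.camera(n); W=cloud(c); W[...,2]+={"top":0,"scene":3.3}[n]; f=c["frame"].astype(int); cv2.imwrite(f"{n}3.png",c["frame"])
    Q=RB.inv().apply((W-B0).reshape(-1,3)).reshape(W.shape)
    for nm,b,lo,hi in(("lidL",(0,110),60,95),("lidR",(0,-110),60,95),("front",(-80,60),60,95),("back",(60,60),60,95)):
        q=Q[(abs(Q[...,0]-b[0])<12)&(abs(Q[...,1]-b[1])<25)]; q=q[(q[:,2]>lo)&(q[:,2]<hi)]; print(n,nm,len(q),np.median(q[:,2]).round(1))
    q=W[(abs(Q[...,0]+2)<36)&(abs(Q[...,1])<36)&(W[...,2]>79)&(W[...,2]<100)]; print(" ring",len(q),cv2.minEnclosingCircle(q[:,:2].astype(np.float32)),((np.percentile(q,3,axis=0)+np.percentile(q,97,axis=0))/2).round(1))
    m=(abs(W[...,0]-562)<40)&(abs(W[...,1]+275)<40)&(W[...,2]>47)
    q=W[m]; print(" cap",len(q),((np.percentile(q,3,axis=0)+np.percentile(q,97,axis=0))/2).round(1),np.ptp(q,0).round(), "z",np.median(q[:,2]).round(1))
t=cv2.imread("top3.png");s=cv2.imread("scene3.png")
cv2.imwrite("pics/shut.png",np.hstack([cv2.resize(t[100:260,150:390],(400,300)),cv2.resize(s[150:345,130:390],(400,300))]))
E
python3 e.py; st=1; python3 to.py world 562 -275 24 0 153
```

```text
t: 27.8
ee_pos: [488.6, -64.1, 225.7]
eef_rot: [-179.9, 0.2, -177.2]
force: [1.1, 0.3, -0.8]
gripper_width: 66.0
finger_force: 0.0
top lidL 133 72.1
top lidR 103 72.2
top front 136 71.8
top back 128 71.9
 ring 190 ((592.4503173828125, 98.28411865234375), 36.91618728637695) [587.1 101.9  84.8]
 cap 213 [ 559.7 -272.9   53.6] [52. 47. 15.] z 54.0
scene lidL 80 72.1
scene lidR 112 72.2
scene front 74 72.0
scene back 95 71.9
 ring 173 ((589.5759887695312, 101.62979125976562), 31.905563354492188) [588.9 100.2  84.1]
 cap 255 [ 562.8 -274.7   52.3] [51. 51. 11.] z 53.8
{'t': 27.9, 'q': [3.43, 10.1, -4.37, 113.17, 0.87, 56.55, 91.82], 'ee_pos': [489.86, -58.14, 225.41], 'eef_rot': [179.97, 0.21, -176.83], 'force': [0.02, 0.34, 0.39], 'gripper_width': 65.72, 'finger_force': 0.0}
turn [ 0.09  0.2  30.17] shift now-axes [ -59.3 -220.6  201.5] shift final-axes [-162.7 -160.5  201.4] toolz [ 0.  0. -1.]
```

View pics/shut.png

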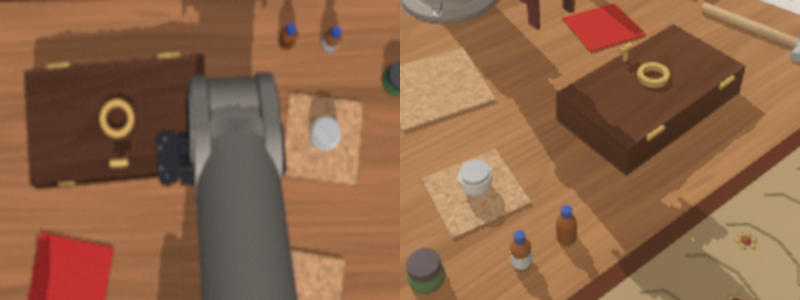

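The lid is shut flat (72 mm everywhere), and the pot stands upright on the mat at (325,133) in the left panel and (475,178) in the right. Now I'll regrasp it with the tool vertical.

```bash

python3 -m jog '[[[0,0,0,-11,-44,0,0.8],[0,0,0,-12,-44,0,0.8],[0,0,0,-12,-44,0,0.8],[0,0,0,-12,-44,0,0.8],[0,0,0,-12,-44,0,0.8],[0,0,0,0,0,30,0.8],[0,0,0,0,0,40,0.8],[0,0,0,0,0,30,0.8],[0,0,0,0,0,0,0.8],[0,0,0,0,0,0,0.8]]]'
python3 to.py world 561.3 -274 20 0
```

```text
t: 28.9
ee_pos: [562.9, -272.4, 125.4]
eef_rot: [179.9, 0.2, -176.6]
force: [0.3, -1.0, 0.5]
gripper_width: 70.1
finger_force: 0.0
{'t': 28.9, 'q': [18.62, 28.47, 2.1, 101.41, -1.47, 50.01, 114.82], 'ee_pos': [562.85, -272.42, 125.43], 'eef_rot': [179.94, 0.17, -176.58], 'force': [0.31, -0.95, 0.51], 'gripper_width': 70.07, 'finger_force': 0.0}
turn [0.06 0.17 0.12] shift now-axes [  2.   -1.6 105.4] shift final-axes [  1.6  -1.5 105.4] toolz [-0.  0. -1.]
```

```bash

python3 -m jog '[[[0,0.2,0,1.7,-1.5,25,0.8],[0,0,0,0,0,25,0.8],[0,0,0,0,0,20,0.8],[0,0,0,0,0,15,0.8],[0,0,0,0,0,12,0.8],[0,0,0,0,0,8,0.8],[0,0,0,0,0,0,0.8],[0,0,0,0,0,0,0.8]]]'
python3 to.py world 561.3 -274 20 0
python3 -m jog '[[[0,0,0,0,0,0,0.72],[0,0,0,0,0,0,0.68],[0,0,0,0,0,0,0.65],[0,0,0,0,0,0,0.63],[0,0,0,0,0,0,0.61],[0,0,0,0,0,0,0.58],[0,0,0,0,0,0,0.5],[0,0,0,0,0,0,0.5]]]' 10
python3 to.py world 561.3 -274 20 0
```

```text
t: 29.7
ee_pos: [560.7, -276.0, 20.7]
eef_rot: [-180.0, 0.0, -176.7]
force: [0.6, 0.1, -0.8]
gripper_width: 70.1
finger_force: 0.0
{'t': 29.7, 'q': [19.24, 36.57, 1.68, 104.29, -1.56, 39.13, 115.09], 'ee_pos': [560.69, -276.0, 20.73], 'eef_rot': [-179.97, 0.02, -176.72], 'force': [0.64, 0.05, -0.83], 'gripper_width': 70.08, 'finger_force': 0.0}
turn [-0.03  0.02 -0.02] shift now-axes [-0.7  2.   0.7] shift final-axes [-0.7  2.   0.7] toolz [-0.  0. -1.]
t: 30.5
ee_pos: [560.4, -275.1, 20.3]
eef_rot: [180.0, -0.0, -176.7]
force: [0.0, 3.6, 3.9]
gripper_width: 53.6
finger_force: 10.0
{'t': 30.5, 'q': [19.23, 36.59, 1.64, 104.33, -1.59, 39.12, 115.09], 'ee_pos': [560.42, -275.13, 20.27], 'eef_rot': [179.97, -0.01, -176.69], 'force': [0.03, 3.61, 3.86], 'gripper_width': 53.63, 'finger_force': 10.0}
turn [ 0.03 -0.01  0.01] shift now-axes [-0.9  1.1  0.3] shift final-axes [-0.9  1.1  0.3] toolz [-0.  0. -1.]
```

```bash

python3 -m jog '[[[0,0,0,0,0,0,0.4],[0,0,0,0,0,-5,0.4],[0,0,0,0,0,-15,0.4],[0,0,0,0,0,-30,0.4],[0,0,0,0,0,-40,0.4],[0,0,0,0,0,-40,0.4],[0,0,0,0,0,-30,0.4],[0,0,0,0,0,0,0.4],[0,0,0,0,0,0,0.4]]]' 15
python3 to.py world 587.2 102 170 0
```

```text
t: 31.4
ee_pos: [560.1, -276.4, 180.9]
eef_rot: [-179.9, 0.0, -176.8]
force: [0.5, 0.4, -2.0]
gripper_width: 53.4
finger_force: 15.0
{'t': 31.4, 'q': [18.55, 24.85, 2.63, 98.95, -1.28, 56.15, 114.89], 'ee_pos': [560.11, -276.44, 180.94], 'eef_rot': [-179.93, 0.04, -176.76], 'force': [0.54, 0.4, -2.04], 'gripper_width': 53.41, 'finger_force': 15.0}
turn [-0.07  0.04 -0.06] shift now-axes [-48.4 376.3  10.5] shift final-axes [-48.8 376.3  10.9] toolz [-0.  0. -1.]
```

```bash

python3 -m jog '[[[0,0,0,-3,25,0,0.4],[0,0,0,-5,38,0,0.4],[0,0,0,-5,42,0,0.4],[0,0,0,-6,45,0,0.4],[0,0,0,-6,45,0,0.4],[0,0,0,-6,45,0,0.4],[0,0,0,-6,45,0,0.4],[0,0,0,-5,42,0,0.4],[0,0,0,-4,32,5,0.4],[0,0,0,-2.5,17,5,0.4]]]'
python3 -m jog '[[[0,0,0,0,0,0,0.4],[0,0,0,0,0,0,0.4],[0,0,0,0,0,0,0.4],[0,0,0,0,0,0,0.4],[0,0,0,0,0,0,0.4]]]'
cat > f.py <<'E'
from h import *
from to import B0,RB
for n in("top","scene"):
    c=env.camera(n); W=cloud(c); W[...,2]+={"top":0,"scene":3.3}[n]; cv2.imwrite(f"{n}4.png",c["frame"])
    for d in env.regions_of(n,"pot")[:2]:
        q=W[d["pixels"]]; print(n,round(d["p"],2),d["extent"],"ctr",((np.nanpercentile(q,3,axis=0)+np.nanpercentile(q,97,axis=0))/2).round(1))
E
python3 f.py
python3 to.py world 587.2 102 93.8 0
```

```text
t: 32.4
ee_pos: [585.8, 105.8, 168.1]
eef_rot: [180.0, -0.2, -176.5]
force: [-0.9, -0.3, -1.2]
gripper_width: 53.4
finger_force: 15.0
t: 32.9
ee_pos: [587.4, 100.9, 170.3]
eef_rot: [-180.0, -0.0, -176.8]
force: [1.1, 0.3, -1.7]
gripper_width: 53.6
finger_force: 15.0
top 0.57 [163.7, 126.8, 273.0, 197.9] ctr [589.5 102.7  72.1]
scene 0.65 [292.4, 157.9, 306.5, 185.0] ctr [596.8 103.3 188.1]
{'t': 33.1, 'q': [-12.57, 23.16, -4.24, 103.03, 2.07, 53.9, 75.57], 'ee_pos': [587.21, 102.11, 170.16], 'eef_rot': [-179.99, -0.01, -176.74], 'force': [-0.18, 0.17, -1.36], 'gripper_width': 53.31, 'finger_force': 15.0}
turn [-0.01 -0.01 -0.04] shift now-axes [-0.  -0.1 76.4] shift final-axes [ 0.  -0.1 76.4] toolz [-0.  0. -1.]
```

Aligned. Descend, slow at the end, watching the force.

```bash

python3 -m jog '[[[0,0,0,0,0,15,0.4],[0,0,0,0,0,20,0.4],[0,0,0,0,0,15,0.4],[0,0,0,0,0,10,0.4],[0,0,0,0,0,7,0.4],[0,0,0,0,0,4,0.4],[0,0,0,0,0,0,0.4],[0,0,0,0,0,0,0.4]]]'
python3 -m jog '[[[0,0,0,0,0,1,0.4],[0,0,0,0,0,1,0.4],[0,0,0,0,0,1,0.4],[0,0,0,0,0,0,0.4],[0,0,0,0,0,0,0.4]]]'; python3 to.py world 587.2 102 93.8 0
```

```text
t: 33.9
ee_pos: [587.6, 102.5, 99.5]
eef_rot: [180.0, 0.0, -176.7]
force: [0.3, -0.8, -1.9]
gripper_width: 53.9
finger_force: 15.0
t: 34.4
ee_pos: [587.1, 102.4, 96.1]
eef_rot: [-180.0, -0.0, -176.7]
force: [-0.2, 0.2, -1.3]
gripper_width: 53.9
finger_force: 15.0
{'t': 34.4, 'q': [-12.71, 28.39, -4.15, 106.15, 2.76, 45.57, 74.98], 'ee_pos': [587.12, 102.35, 96.05], 'eef_rot': [-179.99, -0.02, -176.72], 'force': [-0.18, 0.23, -1.28], 'gripper_width': 53.94, 'finger_force': 15.0}
turn [-0.01 -0.02 -0.02] shift now-axes [-0.1 -0.4  2.3] shift final-axes [-0.1 -0.4  2.3] toolz [-0.  0. -1.]
```

```bash

python3 -m jog '[[[0,0,0,0,0,0.6,0.4],[0,0,0,0,0,0.6,0.4],[0,0,0,0,0,0,0.4],[0,0,0,0,0,0,0.4]]]'
python3 -m jog '[[[0,0,0,0,0,0.6,0.4],[0,0,0,0,0,0,0.4],[0,0,0,0,0,0,0.4]]]'
python3 -m jog '[[[0,0,0,0,0,0.5,0.4],[0,0,0,0,0,0,0.4],[0,0,0,0,0,0,0.4]]]'; python3 to.py world 587.2 102 93.8 0
```

```text
t: 34.8
ee_pos: [587.1, 102.4, 94.8]
eef_rot: [-180.0, -0.0, -176.7]
force: [-0.4, -0.3, -1.6]
gripper_width: 54.0
finger_force: 15.0
t: 35.1
ee_pos: [587.1, 102.4, 94.2]
eef_rot: [-180.0, -0.0, -176.7]
force: [0.8, 0.6, -1.5]
gripper_width: 53.6
finger_force: 15.0
t: 35.4
ee_pos: [587.1, 102.4, 93.7]
eef_rot: [-180.0, -0.0, -176.7]
force: [0.4, -0.7, -1.9]
gripper_width: 53.5
finger_force: 15.0
{'t': 35.4, 'q': [-12.72, 28.57, -4.14, 106.23, 2.79, 45.32, 74.96], 'ee_pos': [587.12, 102.36, 93.73], 'eef_rot': [-179.99, -0.02, -176.72], 'force': [0.37, -0.75, -1.86], 'gripper_width': 53.54, 'finger_force': 15.0}
turn [-0.01 -0.02 -0.02] shift now-axes [-0.1 -0.4 -0.1] shift final-axes [-0.1 -0.4 -0.1] toolz [-0.  0. -1.]
```

```bash

python3 -m jog '[[[0,0,0,0,0,0.5,0.4],[0,0,0,0,0,0,0.4],[0,0,0,0,0,0,0.4]]]'
python3 -m jog '[[[0,0,0,0,0,0.4,0.4],[0,0,0,0,0,0,0.4],[0,0,0,0,0,0,0.4]]]'; python3 to.py world 587.2 102 93.8 0
```

```text
t: 35.7
ee_pos: [587.2, 102.4, 93.3]
eef_rot: [-180.0, -0.0, -176.7]
force: [0.7, 0.4, -1.2]
gripper_width: 53.6
finger_force: 15.0
t: 36.0
ee_pos: [587.3, 102.4, 93.0]
eef_rot: [-180.0, -0.0, -176.7]
force: [0.2, -0.7, 0.4]
gripper_width: 53.4
finger_force: 15.0
{'t': 36.0, 'q': [-12.72, 28.64, -4.14, 106.25, 2.8, 45.22, 74.96], 'ee_pos': [587.28, 102.39, 92.98], 'eef_rot': [-180.0, -0.0, -176.72], 'force': [0.18, -0.71, 0.38], 'gripper_width': 53.43, 'finger_force': 15.0}
turn [-0.   -0.   -0.02] shift now-axes [ 0.1 -0.4 -0.8] shift final-axes [ 0.1 -0.4 -0.8] toolz [-0.  0. -1.]
```

```bash

python3 -m jog '[[[0,0,0,0,0,0.4,0.4],[0,0,0,0,0,0,0.4],[0,0,0,0,0,0,0.4]]]'; python3 to.py world 587.2 102 93.8 0
```

```text
t: 36.3
ee_pos: [587.4, 102.4, 92.8]
eef_rot: [-180.0, 0.0, -176.7]
force: [-1.6, -0.2, 3.9]
gripper_width: 53.6
finger_force: 15.0
{'t': 36.3, 'q': [-12.72, 28.66, -4.14, 106.25, 2.8, 45.18, 74.95], 'ee_pos': [587.37, 102.41, 92.76], 'eef_rot': [-180.0, 0.01, -176.72], 'force': [-1.62, -0.18, 3.89], 'gripper_width': 53.63, 'finger_force': 15.0}
turn [-0.    0.01 -0.02] shift now-axes [ 0.2 -0.4 -1. ] shift final-axes [ 0.2 -0.4 -1. ] toolz [-0.  0. -1.]
```

```bash

python3 -m jog '[[[0,0,0,0.4,0,0,0.4],[0,0,0,0,0,0,0.4],[0,0,0,0,0,0,0.4]]]'
python3 -m jog '[[[0,0,0,0.4,0,0.2,0.4],[0,0,0,0,0,0,0.4],[0,0,0,0,0,0,0.4]]]'; python3 to.py world 587.2 102 93.8 0
```

```text
t: 36.6
ee_pos: [587.3, 102.4, 92.8]
eef_rot: [180.0, 0.0, -176.7]
force: [1.3, -0.3, 4.1]
gripper_width: 53.7
finger_force: 15.0
t: 36.9
ee_pos: [587.2, 102.4, 92.8]
eef_rot: [180.0, 0.1, -176.7]
force: [3.1, -0.9, 6.0]
gripper_width: 53.8
finger_force: 15.0
{'t': 36.9, 'q': [-12.73, 28.61, -4.13, 106.33, 2.81, 45.08, 74.93], 'ee_pos': [587.22, 102.41, 92.75], 'eef_rot': [180.0, 0.08, -176.72], 'force': [3.13, -0.91, 6.0], 'gripper_width': 53.77, 'finger_force': 15.0}
turn [ 0.    0.08 -0.02] shift now-axes [ 0.  -0.4 -1. ] shift final-axes [ 0.  -0.4 -1. ] toolz [-0.  0. -1.]
```

```bash

python3 -m jog '[[[0,0,0,-0.5,0,-0.2,0.4],[0,0,0,0,0,0,0.4],[0,0,0,0,0,0,0.4]]]'
python3 -m jog '[[[0,0,0,0,0,0,0.4],[0,0,0,0,0,0,0.4]]]' 4
python3 -m jog '[[[0,0,0,0,0,0,0.61],[0,0,0,0,0,0,0.62],[0,0,0,0,0,0,0.64],[0,0,0,0,0,0,0.67],[0,0,0,0,0,0,0.7],[0,0,0,0,0,0,0.74],[0,0,0,0,0,0,0.8],[0,0,0,0,0,0,0.8]]]'
python3 -m jog '[[[0,0,0,0,0,-10,0.8],[0,0,0,0,0,-20,0.8],[0,0,0,0,0,-30,0.8],[0,0,0,0,0,-40,0.8],[0,0,0,0,0,-40,0.8],[0,0,0,20,-40,-10,0.8],[0,0,0,20,-45,0,0.8],[0,0,0,20,-45,0,0.8],[0,0,0,20,-40,0,0.8],[0,0,0,0,0,0,0.8]]]'
cat > g.py <<'E'
from h import *
from to import B0,RB
for n in("top","scene"):
    c=env.camera(n); W=cloud(c); W[...,2]+={"top":0,"scene":3.3}[n]; cv2.imwrite(f"{n}5.png",c["frame"])
    q=W[(abs(W[...,0]-588)<40)&(abs(W[...,1]-102)<40)&(W[...,2]>121)&(W[...,2]<145)]
    A=np.c_[q[:,:2]-q[:,:2].mean(0),np.ones(len(q))]; A=A[q[:,2]>123]; zz=q[q[:,2]>123][:,2]
    for _ in range(4):
        k=np.linalg.lstsq(A,zz,rcond=None)[0]; r=abs(zz-A@k)<2; A,zz=A[r],zz[r]
    print(n,"cap",len(q),((np.percentile(q,3,axis=0)+np.percentile(q,97,axis=0))/2).round(1),"z",np.median(q[:,2]).round(1),"tilt deg",np.degrees(k[:2]).round(1))
t=cv2.imread("top5.png");s=cv2.imread("scene5.png")
cv2.imwrite("pics/end.png",np.hstack([cv2.resize(t[100:260,150:390],(400,300)),cv2.resize(s[120:270,210:370],(400,375))[:300]]))
E
python3 g.py
```

```text
t: 37.2
ee_pos: [587.3, 102.4, 92.8]
eef_rot: [-180.0, 0.0, -176.7]
force: [1.6, 0.4, 6.0]
gripper_width: 53.6
finger_force: 15.0
t: 37.4
ee_pos: [587.2, 102.4, 92.6]
eef_rot: [-180.0, 0.0, -176.7]
force: [1.6, -0.5, 5.5]
gripper_width: 53.7
finger_force: 4.0
t: 38.2
ee_pos: [586.8, 102.4, 92.4]
eef_rot: [-180.0, -0.0, -176.7]
force: [-1.3, -0.5, -0.0]
gripper_width: 69.9
finger_force: 0.0
t: 39.2
ee_pos: [514.2, -78.9, 243.5]
eef_rot: [-179.8, -0.0, -177.3]
force: [1.3, -0.2, -0.7]
gripper_width: 70.2
finger_force: 0.0
top cap 229 [587.3 102.4 126.4] z 126.3 tilt deg [1.2 0.6]
scene cap 171 [589.  100.3 125.5] z 126.4 tilt deg [-0.5 -0.4]
```

View pics/end.png

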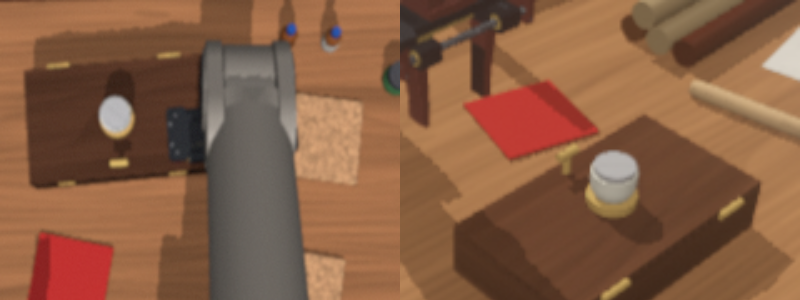

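The pot sits upright in the ring at (116,117) in the left panel and (613,180) in the right. Its cap is within 0.5 mm of the ring's centre in both views and level to about 1°.

```bash
python3 -c "
from plant import env
print(env.job_done())"
```

```text
the job is handed in; nothing more can be done
None
```

The job is handed in at about 39 s: the pot sits level and centred in the brass ring on the shut lid, both dishes stayed in the box, and the bottles, jar and hammer were not touched.

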